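Sort two drive pulleys by keyway for the easel lift

ROBOT

A 7-joint arm with a two-finger parallel gripper is mounted at the origin on the work surface. World frame = base frame: x ahead of the robot, y to its left, z up, the work surface at z = 0. Lengths are in m, angles in rad, forces in N, time in s.
With the tool pointing down it reaches from about 0.425 to 0.925 m from the base axis. Payload 6.8 kg.
Tool frame: the origin (TCP) lies on the mounting face of the last link; the fingertips stand 173 mm ahead of it and the grasp point (between the pads) lies 155 mm ahead of it; z points along the fingers, y is the line along which they close (so a half turn about z gives the same grasp; the last joint's range is limited). The gripper opens to 85 mm and grips with 20 to 120 N. Pads are 22 mm wide; open, the fingers measure 114 mm over their backs; the gripper's body (76 mm by 85 mm) begins 54 mm behind the grasp point. The pads swing forward as they close: fully open they stand 13 mm farther back than shut.
Start: joints at [1.049, 0.477, 0.022, 1.555, -0.011, 1.109, -0.083], TCP at [0.271, -0.618, 0.405] pointing down, gripper open.
Joint ranges: [-2.96, 2.96], [-0.34, 2.1], [-1.41, 1.46], [0.24, 2.44], [-1.37, 4.51], [0.17, 1.92], [-2.96, 2.96]. Speed limits (rad/s): [2.39, 2.39, 3.14, 3.14, 3.14, 3.14, 3.14].

INTERFACE

Orientations are given as a rotation vector (axis times angle).
In Python, from bench import r gives the robot as it stands.
- The arm moves only by the tool carry_out, never from a script. Its argument "moves" is a list of rows, each a list of 5 numbers: the shift along the tool's x, y, z in m, then the turn about the tool's z in rad, then the finger opening in m, from 0 to 0.0854. In form: [[dx, dy, dz, roll, claw], ...]. A call has exactly 8 rows; each row is the pose to reach, as a shift and turn from the pose commanded when the call began, along the tool's axes at that moment; what a row does not reach only later rows make up. A row lasts 1/10 s, in which the tool goes at most 50 mm and 8.59 degrees, less where a joint would pass 70% of its speed; a pose out of reach is approached as far as the arm can. A call with a gripper value outside its range is refused whole. The fingers move at their own pace and stop on an object; "force" is the grip in N (left out, the last holds). Time passes only in rows, so rows that repeat a pose let the fingers close, or fill a call up. It gives the time, the measured TCP pose, the force, the opening and the grip force at its end, in the units of the state.
- r.get_obs(): the state, without advancing time (a new reading comes with each control period).
- r.grab_frame(name): name is "side" or "top" or "wrist"; returns the picture (420x560x3 uint8, red, green, blue); there is no depth.
- r.calibration(name): a dict with "fx", "fy", "cx", "cy" (pixels), "k1" (the pictures are not rectified: a ray, as slopes to the right and down, at radius r is drawn at 1 + k1 r^2 times it, then the intrinsics apply), "rvec" (rotation vector, rad) and "tvec" (3), from world to camera coordinates, as OpenCV has them. Camera axes: x right, y down, z forward; pixel columns grow to the right and rows downward; lengths in m; the calibration is good to about 2 mm. A picture is of the moment at which its call begins: read the wrist's pose just before it. calibration takes no time and is no camera call; for the wrist camera it gives the pose at the moment of the call.
- r.hand_in(): hands the job in; it is judged then, once.
The state is a dict: "clock": time; "joints": joint angles; "qvel": joint speeds; "tau": joint torques, N m; "tcp_pos": TCP position; "orientation": TCP orientation; "contact_force": force on the tool from outside, world axes, zero at the start; "moment": the same for the moment, N m; "grip_width": finger opening in m; "gripper_force": force on a finger pad.
Only numpy, scipy, OpenCV 4.12 (cv2) and the standard library are available. Lean on these libraries where they do the work, as an engineer would, in place of code of your own. Each camera call takes 0.05 s, during which the arm holds its last target. There are 200 camera calls.

TASK

The painter's motorised easel is being put back together. Of the two orange pulleys with keyways, seat the one whose two keyways lie straight opposite each other on the gearbox's upright keyed shaft, pushed or dropped fully home so that it lies flat on the gearbox; the other one, with its keyways at right angles, does not fit, so lay it flat in the empty blue tray.

Things in the scene. Friction and masses are not known exactly. Their poses are not given: they have to be found in the camera images.
- straight_mid (a point): Centre (half-way up, on the axis) of the pulley that fits: orange toothed drum, 62 mm across (64 over teeth), 44 mm tall, 0.1 kg, standing on the table, bore upright and open both ends, z up. Bore 26 mm; two full-height keyways 17 mm wide, ends 27 mm from the axis, opposite, along its own +x and -x. Half a turn makes no difference. Grip across the outside, any direction, at the centre or higher.
- angled_mid (a point): Centre (half-way up, on the axis) of the pulley that does not fit: same orange drum, sizes and mass, standing on the table, but its two keyways are at right angles, one along its own +x and one along its own +y; z up. (A third orange pulley, near the table's far edge, has a plain round bore and no keyways: not part of the job.)
- shaft_seat (a point): On the shaft axis at the flat top of a fixed grey gearbox (130 x 110 x 70 mm high, black motor on its +x end). Steel shaft 16 mm across rises 40 mm above it, last 10 mm coned. Two yellow brass keys along this point's +x and -x, 8 mm thick, reach 22 mm; 14 to 32 mm up they taper to 12 mm reach. z up. A seated pulley's underside lies at this level, with about 4.5 mm (11 deg) play.
- tray_in (a point): Centre of the inner floor of the open, empty blue tray, fixed to the table: 170 x 170 mm outside, walls 5 mm thick, rim 28 mm above the table, inside 160 x 160 mm; x and y along its sides, z up.
Things that resemble listed ones, but are neither listed nor needed, are in the scene too. Leave any purple look-alike of the part that bears angled_mid alone.

How it is judged:
At the end, for the whole second after the job is handed in: Opposite-keyway pulley on the shaft: underside on the gearbox top within 3.5 mm, axis within 10 mm, level within 7 deg, keyways within 20 deg of the keys. Right-angle pulley flat on the tray floor: within 5 mm in height, 75 mm of its centre, 8 deg of level. Both at rest (under 30 mm/s) (horizontal distance between straight_mid and shaft_seat below 0.01 m and z of straight_mid in the frame of shaft_seat between 0.018 and 0.0255 m and angle between the z axis of straight_mid and the z axis of shaft_seat, either way round below 0.12 rad and angle between the x axis of straight_mid and the x axis of shaft_seat, either way round below 0.35 rad and horizontal distance between angled_mid and tray_in below 0.075 m and z of angled_mid in the frame of tray_in between 0.018 and 0.027 m and angle between the z axis of angled_mid and the z axis of tray_in, either way round below 0.15 rad and linear speed of each of straight, angled below 0.03 m/s); the robot touches nothing.
It also fails if it takes over 54 s, if anything falls off the work surface, if the arm or the gripper's body presses on something with over 40 N, if the wrist force passes 120 N, or if a joint passes its speed limit or range.

## Working session

There is one attempt and no reset: what is moved stays moved. The work goes in short steps, Python scripts to look and compute and a tool call to move; the robot and the scene stay as the last step left them, time stands still between calls to the robot, and variables do not carry over. Pictures are saved under pics/ and viewed, at most 10 in all, crops included, and the job is handed in when it is done.

Besides the shell and the picture viewer there is one more tool, called after "Request:" as name([rows], argument=value, ...), one row to a line, values as JSON. carry_out: Moves the arm, as the interface text tells. Its arguments: {"type":"object","properties":{"moves":{"type":"array","items":{"type":"array","items":{"type":"number"}}},"force":{"type":"number"}},"required":["moves"]}

```bash
mkdir -p pics
cat > h.py <<'E'
import numpy as np, cv2
from scipy.spatial.transform import Rotation as R
from bench import r
def save(name,fn,crop=None,scale=1):
    im=r.grab_frame(name)
    np.save('pics/'+fn+'.npy',im)
    if crop: im=im[crop[1]:crop[3],crop[0]:crop[2]]
    im=cv2.resize(im,None,fx=scale,fy=scale,interpolation=cv2.INTER_CUBIC)
    cv2.imwrite('pics/'+fn+'.png',im[:,:,::-1])
def unproj(c,px,z):
    px=np.atleast_2d(np.array(px,float))
    d=np.c_[(px[:,0]-c['cx'])/c['fx'],(px[:,1]-c['cy'])/c['fy']]
    u=d.copy()
    for _ in range(30): u=d/(1+c['k1']*(u**2).sum(1,keepdims=True))
    Rm=R.from_rotvec(np.ravel(c['rvec'])).as_matrix(); t=np.ravel(c['tvec'])
    o=-Rm.T@t; v=np.c_[u,np.ones(len(u))]@Rm
    return o+v*((z-o[2])/v[:,2])[:,None]
def proj(c,P):
    Rm=R.from_rotvec(np.ravel(c['rvec'])).as_matrix(); q=np.atleast_2d(P)@Rm.T+np.ravel(c['tvec'])
    u=q[:,:2]/q[:,2:]; u=u*(1+c['k1']*(u**2).sum(1,keepdims=True))
    return u*[c['fx'],c['fy']]+[c['cx'],c['cy']]
E
python3 - <<'E'
from h import *
a=r.grab_frame('top');b=r.grab_frame('side');np.save('pics/t0.npy',a)
cv2.imwrite('pics/t0.png',cv2.resize(a,(800,600))[:,:,::-1]);cv2.imwrite('pics/s0.png',b[:,:,::-1])
for n in('top','side','wrist'):
  c=r.calibration(n);print(n,c)
o=r.get_obs();print(o);print(R.from_rotvec(o['orientation']).as_matrix())
E
```

```text
top {'fx': 424.6848181776313, 'fy': 424.6848181776313, 'cx': 280.1586322045198, 'cy': 203.46875626962944, 'k1': -0.10095565747694388, 'rvec': array([ 2.14765405, -2.11126799,  0.22167522]), 'tvec': array([5.56684464e-04, 5.94174986e-01, 7.72704450e-01])}
side {'fx': 380.2954483812518, 'fy': 380.2954483812518, 'cx': 285.2408997940532, 'cy': 213.83982661692346, 'k1': 0.0013418496398251432, 'rvec': array([ 2.10213314, -0.69334269,  0.34900468]), 'tvec': array([-0.44493067,  0.26929429,  0.45958776])}
wrist {'fx': 326.8593706215126, 'fy': 326.8593706215126, 'cx': 280.43354915306486, 'cy': 209.30072645865943, 'k1': -0.0035502834659429487, 'rvec': array([-2.38906014,  1.5596008 ,  0.26234724]), 'tvec': array([-0.67491773, -0.04263348,  0.38160321])}
{'clock': 0.1, 'joints': array([ 1.04887614,  0.47771009,  0.02232848,  1.55635453, -0.01150188,
        1.10928484, -0.08309007]), 'qvel': array([-0.00160012, -0.00349718,  0.0002907 , -0.00174939, -0.00034429,
       -0.00066937, -0.00064699]), 'tau': array([ 3.06553527e-03, -5.97766113e+01,  1.61307726e+00, -2.81957495e+01,
        1.28080003e-02,  5.00215130e-03,  1.55655994e-05]), 'tcp_pos': array([ 0.27133997, -0.6177886 ,  0.40382653]), 'orientation': array([-3.07303561e+00, -6.45140936e-01,  6.93070833e-04]), 'contact_force': array([-0.46689253,  0.80752298, -0.3318888 ]), 'moment': array([ 0.05205089, -0.00666908, -0.01585226]), 'gripper_force': 0.0, 'grip_width': 0.08572970063408936}
[[ 9.15574566e-01  4.02147541e-01 -7.54171488e-04]
 [ 4.02148233e-01 -9.15573434e-01  1.44380094e-03]
 [-1.09878383e-04 -1.62519615e-03 -9.99998673e-01]]
```

View pics/t0.png

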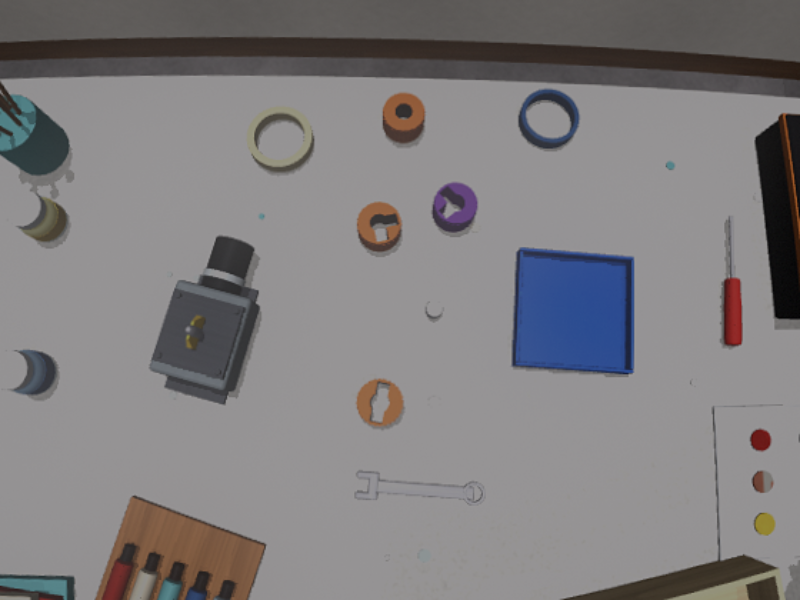

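View pics/s0.png

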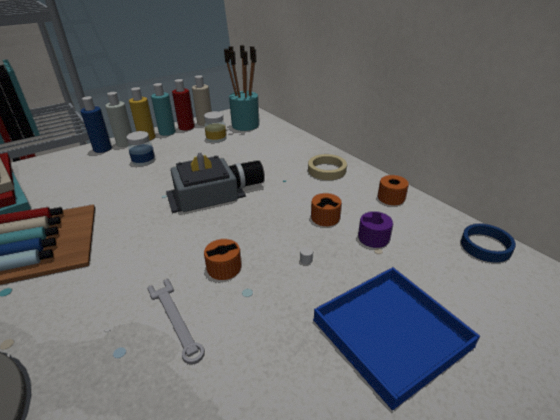

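The top picture (800x600) shows these candidates for the wanted pulleys:
- Orange at (380,403): opposite keyways, so this is the one for the shaft.
- Orange at (380,226): right-angle keyways, so this is the one for the tray.
- Orange at (404,116): plain bore, ignore.
- Purple at (455,206): look-alike, leave alone.

The shaft is at (195,332) and the tray centre is near (574,311). Next is one close crop to check the choice.

Run:
```python
from h import *
im=np.load('pics/t0.npy');c=r.calibration('top')
def crop(x,y,h=33): return cv2.resize(im[y-h:y+h,x-h:x+h],(380,380),interpolation=cv2.INTER_CUBIC)
cs=[crop(266,282),crop(266,158)]
g=cv2.resize(im[190:270,100:180],(380,380),interpolation=cv2.INTER_CUBIC)
out=np.hstack([cs[0][:, :266+0] if 0 else cv2.resize(x,(266,266)) for x in cs+[g]])
cv2.imwrite('pics/c0.png',cv2.resize(out,(798,266))[:,:,::-1])
hsv=cv2.cvtColor(im,cv2.COLOR_RGB2HSV)
for n,(x,y) in dict(straight=(266,282),angled=(266,158)).items():
    m=((hsv[...,0]<16)&(hsv[...,1]>110)&(hsv[...,2]>60)).astype(np.uint8)
    m2=np.zeros_like(m);m2[y-26:y+26,x-26:x+26]=m[y-26:y+26,x-26:x+26]
    # top face: bright
    v=hsv[...,2][m2>0];print(n,np.percentile(v,[5,25,50,75,95]))
    ct=max(cv2.findContours(m2,0,2)[0],key=cv2.contourArea)
    f=np.zeros_like(m);cv2.drawContours(f,[ct],-1,1,-1)
    (e,rad)=cv2.minEnclosingCircle(ct);print(e,rad,unproj(c,e,.044),unproj(c,e,.022))
    hole=((f>0)&(m2==0)).astype(np.uint8); k=cv2.moments(hole,True)
    if k['m00']:
        p=(k['m10']/k['m00'],k['m01']/k['m00']);print('hole',p,k['m00'],unproj(c,p,.044))
# tray
m=((abs(hsv[...,0].astype(int)-112)<10)&(hsv[...,1]>150)).astype(np.uint8);m[:, :340]=0;m[:160]=0;m[:,460:]=0;m[280:]=0
ct=max(cv2.findContours(m,0,2)[0],key=cv2.contourArea);b=cv2.boxPoints(cv2.minAreaRect(ct))
print('tray',unproj(c,b,.028),unproj(c,b,.028).mean(0))
s=1/1.4286
print('gb',unproj(c,np.array([[180,281],[257,290],[223,389],[152,370]])*s,.07))
print('shaft tip',unproj(c,np.array([[190,330]])*s,.11))
```

```text
straight [137. 147. 148. 148. 149.]
(265.5, 281.1875) 16.19532012939453 [[0.44397269 0.03634028 0.044     ]] [[0.44414879 0.03667279 0.022     ]]
hole (265.47986577181206, 281.26510067114094) 298.0 [[0.44382447 0.03637591 0.044     ]]
angled [113.8 147.  147.  148.  151. ]
(265.0, 156.5) 15.435449600219727 [[0.69286465 0.04271724 0.044     ]] [[0.69966352 0.04321943 0.022     ]]
hole (267.4817813765182, 157.4493927125506) 247.0 [[0.69096118 0.03764481 0.044     ]]
tray [[ 0.49817774 -0.14624184  0.028     ]
 [ 0.66073845 -0.16192203  0.028     ]
 [ 0.65113581 -0.34010263  0.028     ]
 [ 0.48679095 -0.31791068  0.028     ]] [ 0.57421074 -0.24154429  0.028     ]
gb [[0.59920432 0.31009687 0.07      ]
 [0.58876744 0.20374496 0.07      ]
 [0.45583152 0.24130166 0.07      ]
 [0.47815257 0.33848147 0.07      ]]
shaft tip [[0.52792524 0.27761311 0.11      ]]
```

View pics/c0.png

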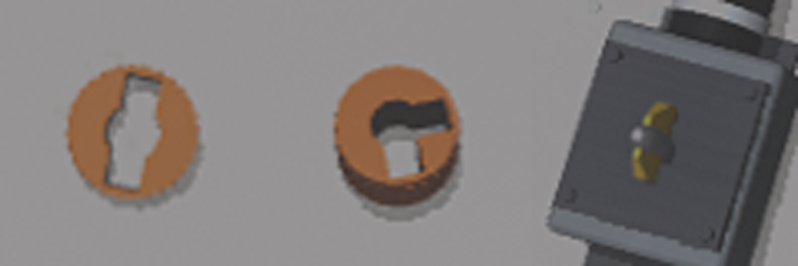

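The crop confirms it: opposite keyways at (133,130), right-angle at (396,125), shaft and keys at (652,140). I'll start with the angled pulley.

```bash
cat >> h.py <<'E'
def plan(x,y,z,psi=None):
    o=r.get_obs();M=R.from_rotvec(o['orientation']).as_matrix()
    p0=np.degrees(np.arctan2(M[1,0],M[0,0]))
    d=M.T@(np.array([x,y,z])-o['tcp_pos'])
    roll=0 if psi is None else np.radians((p0-psi+180)%360-180)
    print('psi0 %.1f tcp %s z-tilt %s'%(p0,o['tcp_pos'].round(4),M[:,2].round(4)),'move',d.round(4),'roll %.3f'%roll,'clock',round(o['clock'],2))
E
python3 - <<'E'
from h import *
plan(.695,.041,.35,90); plan(.483,-.289,.375,57)
c=r.calibration('wrist');Rm=R.from_rotvec(c['rvec']).as_matrix();o=r.get_obs()
M=R.from_rotvec(o['orientation']).as_matrix()
print('cam in tool',M.T@(-Rm.T@c['tvec']-o['tcp_pos']),'axes',(M.T@Rm.T).round(3))
E
```

```text
psi0 23.7 tcp [ 0.2713 -0.6178  0.4038] z-tilt [-8.0e-04  1.4e-03 -1.0e+00] move [ 0.6528 -0.4327  0.0545] roll -1.157 clock 0.1
psi0 23.7 tcp [ 0.2713 -0.6178  0.4038] z-tilt [-8.0e-04  1.4e-03 -1.0e+00] move [ 0.326  -0.2159  0.0291] roll -0.581 clock 0.1
cam in tool [0.08390843 0.00066487 0.0299257 ] axes [[ 0.    -0.946 -0.325]
 [ 1.    -0.     0.   ]
 [-0.    -0.325  0.946]]
```

Request:
carry_out([
  [0.041,-0.027,0.003,-0.07,0.085],
  [0.082,-0.054,0.007,-0.14,0.085],
  [0.123,-0.081,0.01,-0.21,0.085],
  [0.163,-0.108,0.014,-0.29,0.085],
  [0.204,-0.135,0.017,-0.36,0.085],
  [0.245,-0.162,0.02,-0.43,0.085],
  [0.286,-0.189,0.024,-0.5,0.085],
  [0.326,-0.216,0.029,-0.58,0.085],
])

```text
clock: 0.9
tcp_pos: [0.4837, -0.2873, 0.3756]
orientation: [2.759, 1.502, 0.0]
contact_force: [1.1, -0.9, 0.5]
grip_width: 0.0848
gripper_force: 0.0
```

Run:
```python
from h import *
plan(.695,.041,.35,90)
```

```text
psi0 57.1 tcp [ 0.4837 -0.2873  0.3756] z-tilt [ 1.e-04 -1.e-04 -1.e+00] move [ 0.3904 -0.0009  0.0256] roll -0.574 clock 0.9
```

Request:
carry_out([
  [0.05,0,0.003,-0.07,0.085],
  [0.1,0,0.007,-0.14,0.085],
  [0.15,0,0.01,-0.21,0.085],
  [0.2,0,0.014,-0.29,0.085],
  [0.25,0,0.017,-0.36,0.085],
  [0.3,-0.001,0.02,-0.43,0.085],
  [0.35,-0.001,0.024,-0.5,0.085],
  [0.39,-0.001,0.026,-0.574,0.085],
])

```text
clock: 1.7
tcp_pos: [0.6957, 0.0412, 0.3489]
orientation: [-2.219, -2.222, -0.0]
contact_force: [0.0, 0.0, 1.5]
grip_width: 0.0851
gripper_force: 0.0
```

```bash
cat >> h.py <<'E'
def pulley(z=.044,show=None):
    c=r.calibration('wrist');im=r.grab_frame('wrist')
    hsv=cv2.cvtColor(im,cv2.COLOR_RGB2HSV)
    m=((hsv[...,0]<16)&(hsv[...,1]>110)&(hsv[...,2]>50)).astype(np.uint8)
    # rectify to metric plane z: 0.5 mm grid around tcp
    t=r.get_obs()['tcp_pos'];g=np.arange(-.12,.12,.0005)
    X,Y=np.meshgrid(t[0]+g,t[1]+g,indexing='ij')
    p=proj(c,np.c_[X.ravel(),Y.ravel(),np.full(X.size,z)]).astype(np.float32).reshape(*X.shape,2)
    w=cv2.remap(im,p[...,0],p[...,1],cv2.INTER_LINEAR)[::-1,::-1]  # up=+x, left=+y
    if show: cv2.imwrite('pics/%s.png'%show,np.hstack([cv2.resize(im,(533,400)),cv2.resize(w,(267,267)) if 0 else cv2.copyMakeBorder(cv2.resize(w,(267,267)),0,133,0,0,0)])[:,:,::-1])
    return im,w,m,t
E
python3 - <<'E'
from h import *
im,w,m,t=pulley(show='w1');np.save('pics/w1.npy',w);plan(.695,.041,.35,90)
E
```

```text
psi0 90.7 tcp [0.6973 0.0484 0.3487] z-tilt [ 0.0011  0.0067 -1.    ] move [-0.0074 -0.0024 -0.0014] roll 0.012 clock 1.75
```

View pics/w1.png

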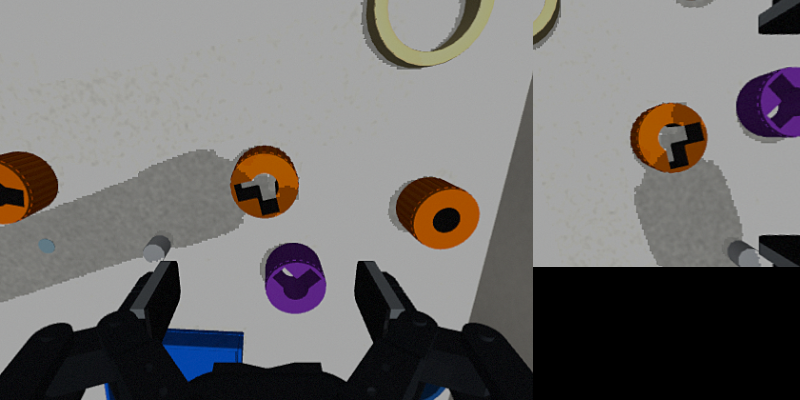

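The wrist view shows the angled pulley at (265,185), the purple one at (296,280) and the plain one at (440,215). The arm was still settling when it was taken, so I'll fit the pulley centre again at rest.

```bash
cat >> h.py <<'E'
def fit(z=.044,near=None,rad=31.5):
    """fit a disc of known radius at height z (orange inside); returns world xy"""
    c=r.calibration('wrist');im=r.grab_frame('wrist')
    hsv=cv2.cvtColor(im,cv2.COLOR_RGB2HSV)
    g=np.arange(-.08,.08,.0005)
    X,Y=np.meshgrid(near[0]+g,near[1]+g,indexing='ij')
    p=proj(c,np.c_[X.ravel(),Y.ravel(),np.full(X.size,z)]).astype(np.float32).reshape(*X.shape,2)
    w=cv2.remap(im,p[...,0],p[...,1],cv2.INTER_LINEAR)
    gray=cv2.cvtColor(cv2.remap(hsv,p[...,0],p[...,1],cv2.INTER_LINEAR),cv2.COLOR_RGB2GRAY) if 0 else w[...,0].astype(np.uint8)
    h=cv2.HoughCircles(gray,cv2.HOUGH_GRADIENT,1,200,param1=80,param2=8,minRadius=58,maxRadius=67)
    print('hough',None if h is None else [(near[0]+g[int(a[1])],near[1]+g[int(a[0])],a[2]/2) for a in h[0][:2]])
    return w,g
E
python3 - <<'E'
from h import *
w,g=fit(near=(.693,.042)); cv2.imwrite('pics/w2.png',w[::-1,::-1,::-1])
plan(.693,.042,.35,90)
E
```

```text
hough [(np.float64(0.6930000000000001), np.float64(0.04350000000000007), np.float32(31.5))]
psi0 90.4 tcp [0.696  0.0459 0.3487] z-tilt [-3.0e-04  5.4e-03 -1.0e+00] move [-0.0038 -0.003  -0.0014] roll 0.007 clock 1.8
```

View pics/w2.png

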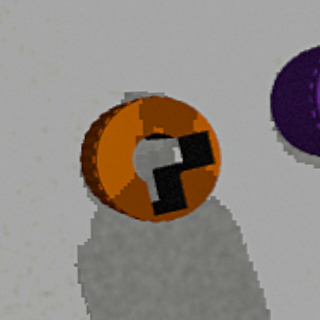

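The fit puts the pulley at (0.693, 0.043), radius 31.5 mm, which is right. I'll go down and grip.

Request:
carry_out([
  [0.002,-0.002,0.03,0,0.085],
  [0.002,-0.002,0.065,0,0.085],
  [0.002,-0.002,0.1,0,0.085],
  [0.002,-0.002,0.13,0,0.085],
  [0.002,-0.002,0.15,0,0.085],
  [0.002,-0.002,0.163,0,0.085],
  [0.002,-0.002,0.169,0,0.085],
  [0.002,-0.002,0.169,0,0.085],
], force=40)

```text
clock: 2.6
tcp_pos: [0.6929, 0.04, 0.1803]
orientation: [-2.225, -2.218, 0.001]
contact_force: [0.3, -0.0, 0.7]
grip_width: 0.085
gripper_force: 0.0
```

Request:
carry_out([
  [0,0,0,0,0.05],
  [0,0,0,0,0.05],
  [0,0,0,0,0.05],
  [0,0,0,0,0.05],
  [0,0,0,0,0.05],
  [0,0,-0.01,0,0.05],
  [0,0,-0.035,0,0.05],
  [0,0,-0.07,0,0.05],
])

```text
clock: 3.4
tcp_pos: [0.692, 0.04, 0.25]
orientation: [-2.223, -2.217, 0.005]
contact_force: [0.2, 0.0, -0.9]
grip_width: 0.0619
gripper_force: 44.0
```

Run:
```python
from h import *
c=r.calibration('top')
s=1/1.4286
b=np.array([[520,249],[633,257],[633,373],[515,365]])*s
P=unproj(c,b,.028);print(P,P.mean(0),np.linalg.norm(np.diff(P,axis=0),axis=1))
plan(*P.mean(0)[:2],.25,66);print(r.get_obs()['grip_width'])
```

```text
[[ 0.66420893 -0.16198103  0.028     ]
 [ 0.65623747 -0.32981589  0.028     ]
 [ 0.48737102 -0.32044784  0.028     ]
 [ 0.49709156 -0.15138457  0.028     ]] [ 0.57622725 -0.24090733  0.028     ] [0.16802405 0.1691261  0.16934249]
psi0 89.8 tcp [0.692 0.04  0.25 ] z-tilt [-4.e-03 -5.e-04 -1.e+00] move [-0.2812 -0.115   0.0006] roll 0.416 clock 3.4
0.061929661258399625
```

Grip is good at 61.9 mm and 44 N, and the tray sides come out at 168-169 mm, as they should. Carrying it to the tray.

Request:
carry_out([
  [-0.02,-0.01,-0.02,0,0.05],
  [-0.06,-0.028,-0.03,0,0.05],
  [-0.105,-0.044,-0.03,0,0.05],
  [-0.15,-0.062,-0.03,0,0.05],
  [-0.195,-0.08,-0.02,0,0.05],
  [-0.24,-0.098,-0.01,0,0.05],
  [-0.27,-0.11,0.01,0,0.05],
  [-0.281,-0.115,0.02,0,0.05],
])

```text
clock: 4.2
tcp_pos: [0.5744, -0.2454, 0.2297]
orientation: [-2.231, -2.211, 0.006]
contact_force: [-0.6, 0.6, -1.5]
grip_width: 0.0621
gripper_force: 44.1
```

Request:
carry_out([
  [0,0,0.012,0,0.05],
  [0,0,0.024,0,0.05],
  [0,0,0.032,0,0.05],
  [0,0,0.038,0,0.05],
  [0,0,0.041,0,0.05],
  [0,0,0.043,0,0.05],
  [0,0,0.043,0,0.05],
  [0,0,0.043,0,0.05],
])

```text
clock: 5.0
tcp_pos: [0.5773, -0.2405, 0.1881]
orientation: [2.224, 2.218, 0.0]
contact_force: [-0.7, 0.1, -1.3]
grip_width: 0.0619
gripper_force: 44.0
```

Request:
carry_out([
  [0,0,0.002,0,0.05],
  [0,0,0.003,0,0.05],
  [0,0,0.0035,0,0.05],
  [0,0,0.0035,0,0.05],
  [0,0,0.0035,0,0.085],
  [0,0,0.0035,0,0.085],
  [0,0,0.0035,0,0.085],
  [0,0,0.0035,0,0.085],
])

```text
clock: 5.8
tcp_pos: [0.5771, -0.2405, 0.184]
orientation: [-2.225, -2.218, 0.0]
contact_force: [0.1, 0.5, -1.0]
grip_width: 0.0851
gripper_force: 0.0
```

Request:
carry_out([
  [0,0,-0.02,0,0.085],
  [0,0,-0.05,0,0.085],
  [0,0,-0.09,0,0.085],
  [0.03,0,-0.12,0,0.085],
  [0.07,0,-0.14,0,0.085],
  [0.115,-0.01,-0.155,0,0.085],
  [0.15,-0.03,-0.165,0,0.085],
  [0.19,-0.06,-0.165,0,0.085],
])

```text
clock: 6.6
tcp_pos: [0.5183, -0.0487, 0.3507]
orientation: [2.223, 2.216, 0.005]
contact_force: [0.4, 0.6, 0.0]
grip_width: 0.0849
gripper_force: 0.0
```

Run:
```python
from h import *
plan(.444,.0365,.35,90)
```

```text
psi0 89.8 tcp [ 0.5183 -0.0487  0.3507] z-tilt [ 4.1e-03  2.0e-04 -1.0e+00] move [ 0.085  -0.0746  0.0004] roll -0.003 clock 6.6
```

Request:
carry_out([
  [0.03,-0.025,0,0,0.085],
  [0.055,-0.05,0,0,0.085],
  [0.075,-0.066,0,0,0.085],
  [0.085,-0.0745,0,0,0.085],
  [0.085,-0.0745,0,0,0.085],
  [0.085,-0.0745,0,0,0.085],
  [0.085,-0.0745,0,0,0.085],
  [0.085,-0.0745,0,0,0.085],
])

```text
clock: 7.4
tcp_pos: [0.4442, 0.034, 0.3491]
orientation: [-2.227, -2.216, -0.0]
contact_force: [0.2, -0.2, -0.9]
grip_width: 0.0849
gripper_force: 0.0
```

Run:
```python
from h import *
plan(.444,.0365,.18,90)
w,g=fit(near=(.444,.0365))
t=r.grab_frame('top');np.save('pics/t1.npy',t)
cv2.imwrite('pics/m1.png',np.hstack([cv2.resize(w[::-1,::-1],(400,400)),cv2.resize(t[165:275,350:460],(400,400),interpolation=cv2.INTER_CUBIC)])[:,:,::-1])
# hole orientation in the rectified top plane
hsv=cv2.cvtColor(w,cv2.COLOR_RGB2HSV)
o=((hsv[...,0]<18)&(hsv[...,1]>110)).astype(np.uint8)
n=len(g);yy,xx=np.mgrid[:n,:n]
ct=max(cv2.findContours(o,0,2)[0],key=cv2.contourArea);f=np.zeros_like(o);cv2.drawContours(f,[ct],-1,1,-1)
h=((f>0)&(o==0)).astype(np.uint8);h=cv2.morphologyEx(h,cv2.MORPH_OPEN,np.ones((5,5)))
hc=max(cv2.findContours(h,0,2)[0],key=cv2.contourArea);q=cv2.minAreaRect(hc)
print('rect (col=y,row=x)',q,'center',.444+g[int(q[0][1])],.0365+g[int(q[0][0])])
pts=hc[:,0,:].astype(float);k=cv2.moments(hc)
print('PCA ang from x:',np.degrees(.5*np.arctan2(2*k['mu11'],k['mu02']-k['mu20'])))
```

```text
psi0 89.7 tcp [0.4442 0.034  0.3491] z-tilt [-1.e-04  1.e-04 -1.e+00] move [ 0.0025 -0.0002  0.1691] roll -0.005 clock 7.4
hough [(np.float64(0.44200000000000006), np.float64(0.035500000000000066), np.float32(31.0))]
rect (col=y,row=x) ((159.5, 156.5), (107.0, 49.0), 90.0) center 0.44200000000000006 0.03600000000000007
PCA ang from x: -11.227924143619678
```

View pics/m1.png

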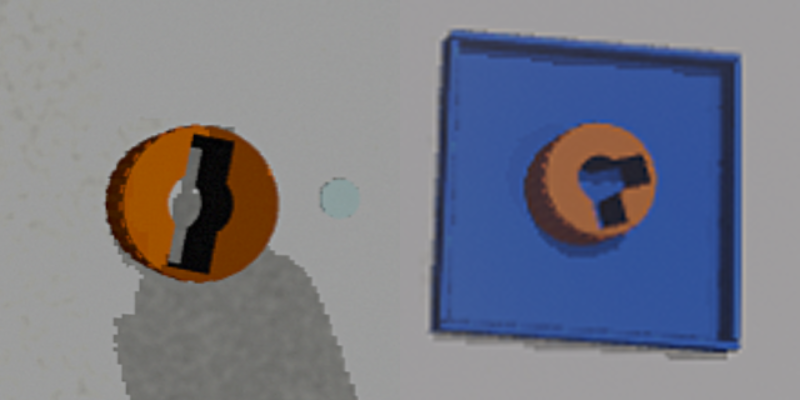

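The angled pulley lies flat in the tray, at (593,183) in the right half. The opposite-keyway pulley is at (0.442, 0.036) with its keyways at about -10.5 deg. I'll grip it.

Request:
carry_out([
  [0.002,-0.002,0.03,0,0.085],
  [0.002,-0.002,0.065,0,0.085],
  [0.002,-0.002,0.1,0,0.085],
  [0.002,-0.002,0.13,0,0.085],
  [0.002,-0.002,0.15,0,0.085],
  [0.002,-0.002,0.16,0,0.085],
  [0.002,-0.002,0.166,0,0.085],
  [0.002,-0.002,0.166,0,0.085],
])

```text
clock: 8.3
tcp_pos: [0.4417, 0.0369, 0.1831]
orientation: [-2.225, -2.218, 0.0]
contact_force: [-0.4, 0.1, 0.1]
grip_width: 0.0848
gripper_force: 0.0
```

Request:
carry_out([
  [0,0,0,0,0.05],
  [0,0,0,0,0.05],
  [0,0,0,0,0.05],
  [0,0,0,0,0.05],
  [0,0,0,0,0.05],
  [0,0,-0.015,0,0.05],
  [0,0,-0.045,0,0.05],
  [0,0,-0.085,0,0.05],
])

```text
clock: 9.1
tcp_pos: [0.4407, 0.0368, 0.2687]
orientation: [-2.223, -2.217, 0.003]
contact_force: [0.8, 0.1, -0.9]
grip_width: 0.0617
gripper_force: 44.2
```

Run:
```python
from h import *
c=r.calibration('top');im=np.load('pics/t1.npy')
# yellow keys, and gearbox, shaft tip
hsv=cv2.cvtColor(im,cv2.COLOR_RGB2HSV)[200:265,100:175]
m=((abs(hsv[...,0].astype(int)-24)<8)&(hsv[...,1]>120)).astype(np.uint8)
pts=np.argwhere(m)[:,::-1]+[100,200];print(len(pts),pts.mean(0),pts.min(0),pts.max(0))
for z in(.084,.1): print(unproj(c,pts.mean(0),z))
print(unproj(c,[136.1,232.1],.11),unproj(c,[136.1,232.1],.105))
# predicted key top outlines: try shaft poses, report reprojections
g=cv2.resize(im[200:265,100:175],(750,650),interpolation=cv2.INTER_CUBIC)
def draw(x,y,a,col):
    u=np.array([np.cos(a),np.sin(a)]);v=np.array([-u[1],u[0]])
    for s in(1,-1):
        P=[np.r_[np.array([x,y])+s*l*u+k*v,h] for l,k,h in((.022,.004,.084),(.022,-.004,.084),(.012,-.004,.102),(.012,.004,.102))]
        q=(proj(c,np.array(P))-[100,200]+.5)*10;cv2.polylines(g,[q.astype(np.int32)],True,col)
    t=np.linspace(0,6.28,40);P=np.c_[x+.008*np.cos(t),y+.008*np.sin(t),0*t+.1]
    cv2.polylines(g,[((proj(c,P)-[100,200]+.5)*10).astype(np.int32)],True,col)
    P=np.array([np.r_[np.array([x,y])+A*u*.065+B*v*.055,.07] for A,B in((1,1),(1,-1),(-1,-1),(-1,1))])
    cv2.polylines(g,[((proj(c,P)-[100,200]+.5)*10).astype(np.int32)],True,col)
draw(.529,.276,np.radians(-14),(0,255,0))
cv2.imwrite('pics/g1.png',g[:,:,::-1][:600])
plan(.529,.274,.32,90)
```

```text
30 [134.1 231.6] [131 221] [140 242]
[[0.5299284  0.28409366 0.084     ]]
[[0.52804583 0.27880126 0.1       ]]
[[0.52604159 0.27173578 0.11      ]] [[0.52662445 0.27336496 0.105     ]]
psi0 89.8 tcp [0.4407 0.0368 0.2687] z-tilt [-2.5e-03 -1.0e-04 -1.0e+00] move [ 0.2374  0.0875 -0.0515] roll -0.003 clock 9.1
```

View pics/g1.png

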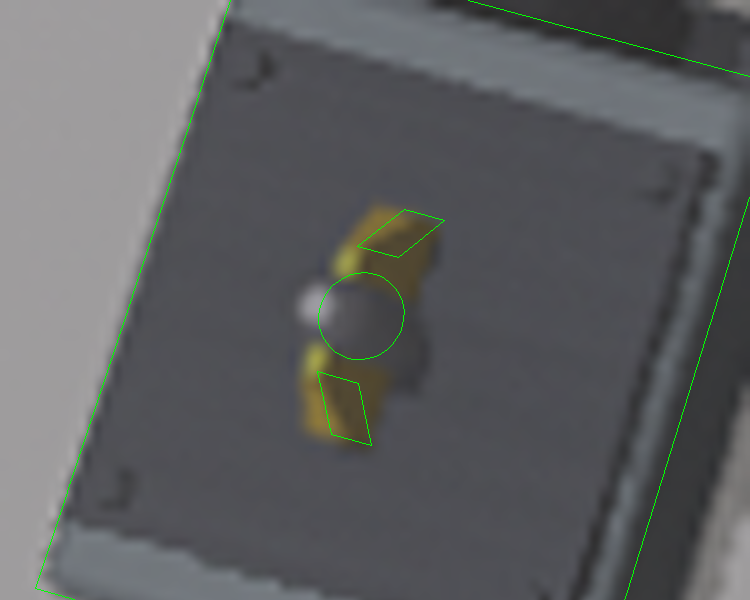

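The overlay is about 3 px to the right of the real keys, at (335,300) in the crop. That puts the shaft near (0.528, 0.281) with the keys at about -13 deg. I'll stop just short of it and look with the wrist camera.

Request:
carry_out([
  [0.01,0.005,-0.025,0,0.05],
  [0.045,0.02,-0.045,0,0.05],
  [0.09,0.042,-0.061,0,0.05],
  [0.13,0.064,-0.061,0,0.05],
  [0.16,0.08,-0.061,0,0.05],
  [0.178,0.087,-0.061,0,0.05],
  [0.178,0.087,-0.061,0,0.05],
  [0.178,0.087,-0.061,0,0.05],
])

```text
clock: 9.9
tcp_pos: [0.5286, 0.2143, 0.3293]
orientation: [2.224, 2.218, -0.001]
contact_force: [1.0, -0.1, -1.6]
grip_width: 0.0616
gripper_force: 44.3
```

Request:
carry_out([
  [0,0,0,0,0.05],
  [0,0,0,0,0.05],
  [0,0,0,0,0.05],
  [0,0,0,0,0.05],
  [0,0,0,0,0.05],
  [0,0,0,0,0.05],
  [0,0,0,0,0.05],
  [0,0,0,0,0.05],
])

```text
clock: 10.7
tcp_pos: [0.529, 0.2147, 0.3292]
orientation: [-2.225, -2.218, 0.0]
contact_force: [0.3, -0.3, -2.6]
grip_width: 0.0619
gripper_force: 44.3
```

Run:
```python
from h import *
c=r.calibration('wrist');im=r.grab_frame('wrist');np.save('pics/w5.npy',im)
x,y,a=.528,.281,np.radians(-12.5)
p=proj(c,[x,y,.09])[0];x0,y0=(p-[70,55]).astype(int);print(p,x0,y0)
x0=max(x0,0);y0=max(y0,0)
g=cv2.resize(im[y0:y0+115,x0:x0+150],None,fx=5,fy=5,interpolation=cv2.INTER_CUBIC)
S=lambda P:((proj(c,np.array(P))-[x0,y0]+.5)*5).astype(np.int32)
u=np.array([np.cos(a),np.sin(a)]);v=np.array([-u[1],u[0]])
for s in(1,-1):
    cv2.polylines(g,[S([np.r_[np.array([x,y])+s*l*u+k*v,h] for l,k,h in((.022,.004,.084),(.022,-.004,.084),(.012,-.004,.102),(.012,.004,.102))])],True,(0,255,0))
t=np.linspace(0,6.28,40)
for R_,h in((.008,.1),(.003,.11)):cv2.polylines(g,[S(np.c_[x+R_*np.cos(t),y+R_*np.sin(t),0*t+h])],True,(0,255,0))
cv2.imwrite('pics/g2.png',g[:,:,::-1]); cv2.imwrite('pics/w5.png',im[:,:,::-1])
plan(x,y,.3,88)
```

```text
[278.02027032 125.74982243] 208 70
psi0 89.8 tcp [0.529  0.2148 0.3292] z-tilt [-0.  0. -1.] move [ 0.0662 -0.0012  0.0292] roll 0.032 clock 10.75
```

View pics/g2.png

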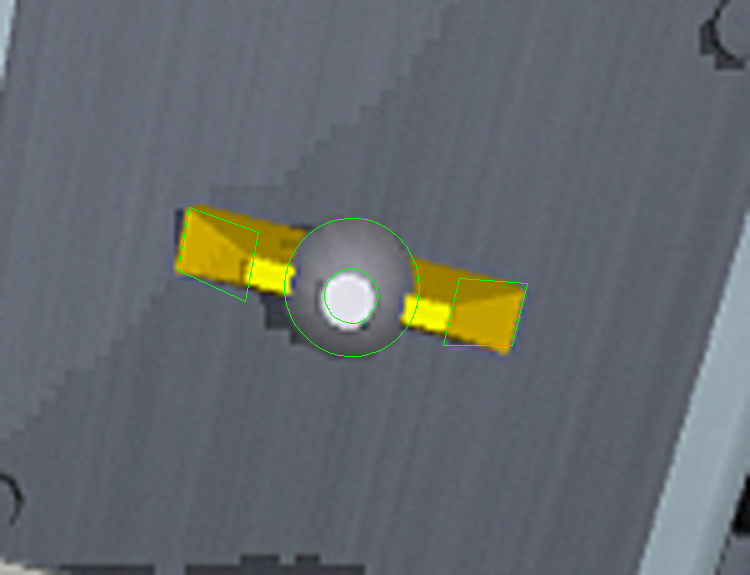

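The model lands on the real shaft, keys included, to within about 0.5 mm at (0.528, 0.281), keys at -13 deg. Moving over it and starting down.

Request:
carry_out([
  [0.025,0,0,0.01,0.05],
  [0.05,-0.001,0,0.03,0.05],
  [0.067,-0.001,0.005,0.038,0.05],
  [0.067,-0.001,0.015,0.038,0.05],
  [0.067,-0.001,0.025,0.038,0.05],
  [0.067,-0.001,0.03,0.038,0.05],
  [0.067,-0.001,0.03,0.038,0.05],
  [0.067,-0.001,0.03,0.038,0.05],
])

```text
clock: 11.55
tcp_pos: [0.5285, 0.2809, 0.2991]
orientation: [2.268, 2.174, -0.001]
contact_force: [0.4, -0.0, -0.5]
grip_width: 0.0618
gripper_force: 44.3
```

Request:
carry_out([
  [0,0,0.005,0,0.05],
  [0,0,0.01,0,0.05],
  [0,0,0.014,0,0.05],
  [0,0,0.017,0,0.05],
  [0,0,0.02,0,0.05],
  [0,0,0.022,0,0.05],
  [0,0,0.022,0,0.05],
  [0,0,0.022,0,0.05],
])

```text
clock: 12.35
tcp_pos: [0.5282, 0.2818, 0.2773]
orientation: [2.266, 2.175, 0.0]
contact_force: [-0.6, -0.1, -2.1]
grip_width: 0.0616
gripper_force: 44.3
```

Request:
carry_out([
  [0,0,0.004,0,0.05],
  [0,0,0.008,0,0.05],
  [0,0,0.012,0,0.05],
  [0,0,0.015,0,0.05],
  [0,0,0.018,0,0.05],
  [0,0,0.02,0,0.05],
  [0,0,0.02,0,0.05],
  [0,0,0.02,0,0.05],
])

```text
clock: 13.15
tcp_pos: [0.5282, 0.2818, 0.2572]
orientation: [2.266, 2.175, 0.0]
contact_force: [0.2, -0.1, -1.8]
grip_width: 0.0618
gripper_force: 44.3
```

Still no contact force. Going the last few millimetres, then releasing and retreating.

Request:
carry_out([
  [0,0,0.0015,0,0.05],
  [0,0,0.0025,0,0.05],
  [0,0,0.0035,0,0.05],
  [0,0,0.0035,0,0.05],
  [0,0,0.0035,0,0.085],
  [0,0,0.0035,0,0.085],
  [0,0,0.0035,0,0.085],
  [0,0,0.0035,0,0.085],
])

```text
clock: 13.95
tcp_pos: [0.5283, 0.2817, 0.2536]
orientation: [-2.267, -2.175, -0.0]
contact_force: [-0.5, 0.7, 0.3]
grip_width: 0.085
gripper_force: 0.0
```

Request:
carry_out([
  [0,0,-0.01,0,0.085],
  [0,0,-0.03,0,0.085],
  [0,0,-0.06,0,0.085],
  [0,0,-0.09,0,0.085],
  [-0.02,0,-0.1,0,0.085],
  [-0.045,0,-0.1,0,0.085],
  [-0.05,0,-0.1,0,0.085],
  [-0.05,0,-0.1,0,0.085],
])

```text
clock: 14.75
tcp_pos: [0.5263, 0.2309, 0.3541]
orientation: [2.268, 2.173, 0.0]
contact_force: [0.5, 0.2, 0.6]
grip_width: 0.0851
gripper_force: 0.0
```

Run:
```python
from h import *
c=r.calibration('wrist');w=r.grab_frame('wrist');s=r.grab_frame('side')
# seated top face circle prediction
q=proj(c,np.c_[.528+.032*np.cos(np.linspace(0,6.28,60)),.281+.032*np.sin(np.linspace(0,6.28,60)),np.full(60,.114)])
w=w.copy();cv2.polylines(w,[q.astype(np.int32)],True,(0,255,0))
ce=q.mean(0).astype(int);y0,x0=max(ce[1]-70,0),ce[0]-70
A=cv2.resize(w[y0:y0+140,x0:x0+140],(400,400));B=cv2.resize(s[130:230,150:250],(400,400),interpolation=cv2.INTER_CUBIC)
cv2.imwrite('pics/f.png',np.hstack([A,B])[:,:,::-1]);plan(.528,.281,.3)
```

```text
psi0 87.7 tcp [0.526  0.2327 0.3539] z-tilt [ 0.e+00  9.e-04 -1.e+00] move [0.0483 0.0001 0.0539] roll 0.000 clock 14.85
```

View pics/f.png

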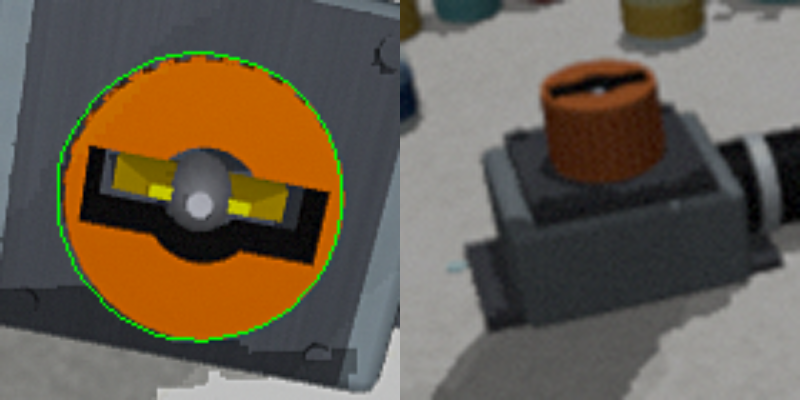

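The pulley sits flat on the gearbox, its top at the expected height circle centred on (200,197) and its keyways over the keys. The gripper is clear of everything. Handing in.

```bash
python3 -c "
from bench import r
print(r.hand_in())"
```

```text
the job is handed in; nothing more can be done
None
```

I seated the opposite-keyway pulley fully home on the keyed shaft, laid the right-angle pulley flat in the blue tray, and handed the job in at about 15 s; the hand-in gave no verdict, but the final pictures show both in place.

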